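# Ready the analyser for its next run

### The arm

A 6-joint arm with a two-finger parallel gripper is mounted at the origin on the work surface. World frame = base frame: x ahead of the robot, y to its left, z up, the work surface at z = 0. Lengths are in m, angles in rad, forces in N, time in s.
With the tool pointing down it reaches from about 0.225 to 0.875 m from the base axis. Payload 3.4 kg.
Tool frame: the origin (TCP) lies at the very end of the fingers, on their centre line; the grasp point (between the pads) lies 19 mm behind it (manip.tcp_to_grasp is the distance from the TCP to the grasp point, in m); z points along the fingers, y is the line along which they close (so a half turn about z gives the same grasp; the last joint's range is limited). The gripper opens to 85 mm and grips with 20 to 120 N. Pads are 22 mm wide; open, the fingers measure 114 mm over their backs; the gripper's body (76 mm by 85 mm) begins 54 mm behind the grasp point. The pads swing forward as they close: fully open they stand 13 mm farther back than shut.
Start: joints at [1.093, 0.276, 1.505, -0, 1.361, -0.121], TCP at [0.201, 0.539, 0.231] pointing down, gripper open.
Joint ranges: [-2.89, 2.89], [-0.75, 2.08], [0.22, 2.7], [-1.18, 4.32], [0.11, 2.71], [-2.7, 2.7]. Speed limits (rad/s): [2.57, 2.57, 3.14, 3.14, 3.14, 3.14].

### API

Orientations are given as a unit quaternion [w, x, y, z].
In Python, from rig import status, get_image, job, manip gives the robot as it stands.
- The arm moves only by the tool apply_moves, never from a script. Its arguments are lists of equal length, an entry for each row: "xyz": the shift along the tool's x, y, z each as a share of 0.3 m, from -1 to 1, a list of three; "rot": the turn, a rotation vector about the tool's x, y, z each as a share of 60 degrees, from -1 to 1, a list of three; "hand": the opening, from -1 (shut) to 1 (fully open). A call has 1 to 8 rows; each row shifts and turns the commanded pose from where the row before left it, along the tool's axes as they then stand; what a row does not reach is not made up. A row lasts 1/8 s, in which the tool goes at most 62.5 mm and 10.7 degrees, less where a joint would pass 70% of its speed; a pose out of reach is approached as far as the arm can. A call with a number of a shift or a turn outside -1 to 1 is refused whole. A call with a gripper value outside its range is refused whole. The fingers move at their own pace and stop on an object; "force" is the grip in N (left out, the last holds). Time passes only in rows, so rows that do not move let the fingers close. It gives the time, the measured TCP pose, the force, the opening and the grip force at its end, in the units of the state.
- status.get_state(): the state, without advancing time (a new reading comes with each control period).
- get_image(name): name is "scene" or "top" or "wrist"; returns a dict with "pixels" (480x640x3 uint8, red, green, blue), "fovy" (degrees; the focal length in pixels is half the picture's height over the tangent of half this angle, whatever the lens; pixels are square), "cx", "cy" (the principal point, pixels), "dist" ([k1, k2, p1, p2, k3] as OpenCV has them; the pictures are not rectified), "origin" and "orientation" of the camera in the world; the wrist camera has in their place "tool_from_camera" (4x4, takes a point from camera to tool coordinates, whose origin is the TCP and whose axes are the flange's). Camera axes: x right, y down, z forward; pixel columns grow to the right and rows downward; lengths in m; the calibration is good to about 2 mm. A picture is of the moment at which its call begins: read the wrist's pose just before it. There is no depth.
- job.sign_off(): hands the job in; it is judged then, once.
The state is a dict: "clock": time; "qpos": joint angles; "qd": joint speeds; "effort": joint torques, N m; "position": TCP position; "ee_rot": TCP orientation; "contact_force": force on the tool from outside, world axes, zero at the start; "moment": the same for the moment, N m; "width": finger opening in m; "gripper_force": force on a finger pad.
Only numpy, scipy, OpenCV 4.12 (cv2) and the standard library are available. Lean on these libraries where they do the work, as an engineer would, in place of code of your own. Each camera call takes 0.05 s, during which the arm holds its last target. There are 200 camera calls.

### The job

Get the bench analyser ready to run: take away the brush that was left on its metal plate and lay it flat in the white tool tray, then slide the large steel sample tin along the plate, never lifting or tipping it, until it stands on the measuring ring snug against the two locating pins. Then shut the hood and press it home, firmly but without slamming or forcing it, so that its spring catch holds it fully closed. Leave everything else on the bench as it is.

Things in the scene. Friction and masses are not known exactly. Their poses are not given: they have to be found in the camera images.
- analyser: Low grey measuring instrument, fixed on the bench, 250 mm deep (x) by 420 mm wide (y -200 to +220). Origin: on the bench, under mid-depth. Its aluminium plate (215 x 405 mm) is its top, 60 mm above the bench, with two engraved rings of 112 mm diameter: loading ring centred at x 0, y -120 mm, measuring ring at x 0, y +70 mm. A side-hinged hood stands open at its +y end.
- measure_ring (a point): Centre of the measuring ring, on the plate's surface; axes as the analyser's. Two fixed steel locating pins, 10 mm diameter, 14 mm high, stand on the plate at x +-31.5, y +45 mm from here: the large tin, centred on the ring, rests against both.
- hood_hinge (a point): Middle of the hood's hinge line, fixed on the analyser at its x 0, y +170, z +90 mm; axes as the analyser's, hinge line along x. Two cheeks at x +-100 mm rise 15 mm above it. The hinge is stiff: well open, the hood stays where it is left, and 2 to 8 N at the free end swing it. Let go nearly shut, springs lift it again, unless the catch has snapped in.
- hood (a joint): Hood's angle, rad: 0 = shut; grows as its free end swings up and over toward the analyser's +y; stop at 2.05. Dark grey box, open below, with a clear window; 170 mm along the hinge, 175 mm from hinge line to free end, outer face 42 mm above the hinge line when shut (132 mm above the bench), walls 62 mm deep. An 80 mm wide finger lip juts 9 mm out of the free end.
- hood_bar (a point): On the hood's outer (top) face, middle of the 45 mm wide solid bar along its free end: 152.5 mm from the hinge line. Moves with the hood; its z axis is the face's outward normal, its -y axis points from the hinge to the free end.
- catch_top (a point): Middle of the top of the spring catch, a housing 26 x 34 mm rising 38 mm above the plate at its far (+x) edge, beside the hood's free end. Its tongue rides over a steel tab on the hood from 0.13 rad on, and snaps in only when the hood is pressed 2 mm past 0 against two 12 mm rubber buffers under its free corners: 20 to 25 N at the free end (over 50 strains it). It rests near 0.
- sample_tin: The large steel tin with a flat lid, 100 mm diameter (too wide to be grasped), 55 mm high, about 0.6 kg, standing on the plate near the loading ring. Origin: centre of its underside.
- brush: Cleaning brush, 150 mm long, lying flat on the plate between the rings, partly over the measuring ring and across the place where the hood's free end comes down; about 80 g. Origin: middle of its length, on its underside. Its x axis points to the bristles; round handle 20 mm thick from x -75 to 0 mm, steel ferrule 42 mm wide, 20 mm thick from -5 to +35, grey bristles 39 mm wide to +75.
- tray: Open white tool tray, fixed on the bench, 240 mm (x) by 120 mm (y), 26 mm high, walls and floor 4 mm. Origin: centre of its underside.
- small_tin: Bystander: small steel tin, 48 mm diameter, 32 mm high, on the far edge of the plate beside the loading ring. Origin: centre of its underside.
- glass_dish: Bystander: shallow glass dish, 90 mm diameter, 16 mm high, on the bench. Origin: centre of its underside.
- beaker: Bystander: glass beaker, 70 mm diameter, 90 mm high. Origin: centre of its underside.
- wash_bottle: Bystander: white plastic bottle, 68 mm diameter, 170 mm high. Origin: centre of its underside.
- jar: Bystander: amber jar, 72 mm diameter, 85 mm high. Origin: centre of its underside.
- screwdriver: Bystander: black screwdriver 190 mm long lying on the bench. Origin: middle of its length, on the bench.
Things that resemble listed ones, but are neither listed nor needed, are in the scene too. Of the things that look like the brush, the smaller one is meant.

How it is judged:
By the outcome, as a careful person would: the job done as asked, in the order asked, and still so for the second after the job is handed in, with the robot touching nothing.
It also fails if it takes over 72 s, if anything falls off the work surface, if the arm or the gripper's body presses on something with over 40 N, if the wrist force passes 120 N, or if a joint passes its speed limit or range.

## Working session

There is one attempt and no reset: what is moved stays moved. The work goes in short steps, Python scripts to look and compute and a tool call to move; the robot and the scene stay as the last step left them, time stands still between calls to the robot, and variables do not carry over. Pictures are saved under pics/ and viewed, at most 10 in all, crops included, and the job is handed in when it is done.

Besides the shell and the picture viewer there is one more tool, called after ">>>" by a JSON object that holds its "fn" and its "kwargs", one argument or row to a line. apply_moves: Moves the arm, as the interface text tells. Its arguments: {"type":"object","properties":{"xyz":{"type":"array","items":{"type":"array","items":{"type":"number","minimum":-1,"maximum":1}}},"rot":{"type":"array","items":{"type":"array","items":{"type":"number","minimum":-1,"maximum":1}}},"hand":{"type":"array","items":{"type":"number"}},"force":{"type":"number"}},"required":["xyz","rot","hand"]}

```bash
ls; mkdir -p pics; cat > h.py <<'E'
import numpy as np, cv2
from rig import status, get_image, job, manip
from scipy.spatial.transform import Rotation as R
def rq(q): return R.from_quat([q[1],q[2],q[3],q[0]])
def K(im):
    f=im["pixels"].shape[0]/2/np.tan(np.radians(im["fovy"])/2)
    return np.array([[f,0,im["cx"]],[0,f,im["cy"]],[0,0,1.]])
def pose(im,st=None):
    if "origin" in im: return rq(im["orientation"]).as_matrix(),np.array(im["origin"])
    T=np.array(im["tool_from_camera"]); Rt=rq(st["ee_rot"]).as_matrix()
    return Rt@T[:3,:3], np.array(st["position"])+Rt@T[:3,3]
def rays(im,px,st=None):
    Rm,o=pose(im,st)
    u=cv2.undistortPoints(np.array(px,float).reshape(-1,1,2),K(im),np.array(im["dist"],float)).reshape(-1,2)
    return o,np.c_[u,np.ones(len(u))]@Rm.T
def onz(im,px,z,st=None):
    o,d=rays(im,px,st); return o+d*((z-o[2])/d[:,2])[:,None]
def proj(im,P,st=None):
    Rm,o=pose(im,st)
    return cv2.projectPoints(((np.array(P,float).reshape(-1,3)-o)@Rm),np.zeros(3),np.zeros(3),K(im),np.array(im["dist"],float))[0].reshape(-1,2)
def tri(o1,d1,o2,d2):
    A=np.c_[d1,-d2]; s=np.linalg.lstsq(A,o2-o1,rcond=None)[0]
    a=o1+s[0]*d1;b=o2+s[1]*d2; return (a+b)/2,np.linalg.norm(a-b)
def save(im,n): cv2.imwrite("pics/"+n,im["pixels"][:,:,::-1])
E
python3 - <<'E'
from h import *
st=status.get_state(); print(st)
for n in("scene","top","wrist"):
    im=get_image(n); save(im,n+"0.png"); print(n,{k:v for k,v in im.items() if k!="pixels"})
E
```

```text
pics
{'clock': 0.0, 'qpos': array([ 1.09293950e+00,  2.76615841e-01,  1.50615058e+00,  1.73843041e-05,
        1.36071115e+00, -1.21005572e-01]), 'qd': array([-0.0002698 , -0.00075022,  0.0013021 , -0.00065511, -0.00150758,
        0.00107417]), 'effort': array([ 1.29186312e-03, -4.16773403e+01, -2.45802963e+01, -1.19481219e-04,
        1.06464507e-02, -2.07529575e-05]), 'position': array([0.20061475, 0.5382929 , 0.23042088]), 'ee_rot': array([-2.86124131e-04,  1.77482129e-01,  9.84123572e-01, -8.98014963e-04]), 'contact_force': array([0.09801593, 1.0692444 , 0.50985637]), 'moment': array([-0.02291783,  0.0022756 , -0.03260922]), 'gripper_force': 0.0, 'width': 0.08529807386994094}
scene {'fovy': 52.31967884823388, 'cx': 312.9762470526295, 'cy': 237.58647841165043, 'dist': array([-0.11840644,  0.        ,  0.        ,  0.        ,  0.        ]), 'origin': array([0.91323067, 0.47507547, 0.97895011]), 'orientation': array([-0.10479283,  0.36345878,  0.8856004 , -0.26949604])}
top {'fovy': 51.442341325861655, 'cx': 319.06148140006763, 'cy': 236.17622928137862, 'dist': array([0.02675874, 0.        , 0.        , 0.        , 0.        ]), 'origin': array([0.28551433, 0.03627662, 1.42153736]), 'orientation': array([-0.06082385,  0.7056324 , -0.70297532,  0.06487745])}
wrist {'fovy': 71.79791887317077, 'cx': 314.4719255057387, 'cy': 235.62136206503948, 'dist': array([-0.05841404,  0.        ,  0.        ,  0.        ,  0.        ]), 'tool_from_camera': array([[-1.55848380e-05, -9.47869951e-01, -3.18657427e-01,
         8.10495907e-02],
       [ 9.99999910e-01, -1.49810637e-04,  3.96714947e-04,
        -1.00602915e-03],
       [-4.23772450e-04, -3.18657393e-01,  9.47869868e-01,
        -1.42515566e-01],
       [ 0.00000000e+00,  0.00000000e+00,  0.00000000e+00,
         1.00000000e+00]])}
```

```bash
python3 -c "
import rig;print(rig.manip.__dict__ if hasattr(rig.manip,'__dict__') else rig.manip)"
```

```text
{}
```

View pics/top0.png

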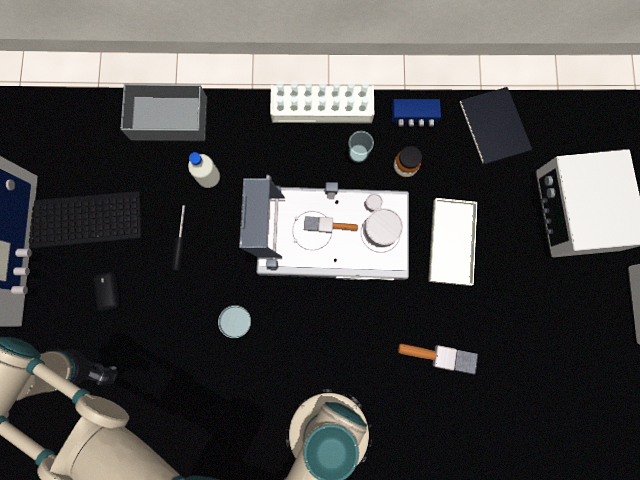

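View pics/scene0.png

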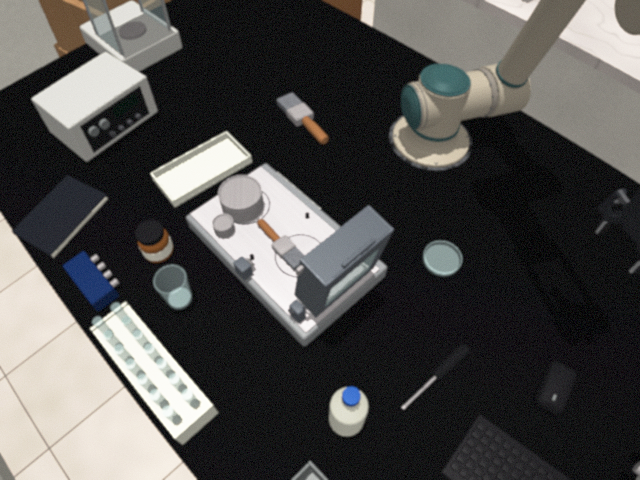

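The top view shows the small brush at (330,226) on the plate, the large tin at (382,229), the small tin at (374,202), the tray at (453,242) and the hood at (262,218). Candidates for the brush are the one on the plate at (330,226) and a larger one on the bench at (440,358). I choose the smaller one, on the plate, and will check it in a crop.

```bash
python3 - <<'E'
from h import *
t=get_image("top"); s=get_image("scene")
cv2.imwrite("pics/crop1.png",cv2.resize(t["pixels"][165:295,230:490,::-1],None,fx=3,fy=3,interpolation=cv2.INTER_CUBIC))
def hsv(im): return cv2.cvtColor(im["pixels"],cv2.COLOR_RGB2HSV)
for n,im in(("top",t),("scene",s)):
    h=hsv(im); H,S,V=h[...,0],h[...,1],h[...,2]
    for nm,m in(("orange",(H<18)&(S>130)&(V>70)),("white",(S<40)&(V>175))):
        k,l,stt,c=cv2.connectedComponentsWithStats(m.astype(np.uint8))
        for i in range(1,k):
            if stt[i,4]>(40 if nm=="orange" else 600):
                pts=cv2.findContours((l==i).astype(np.uint8),cv2.RETR_EXTERNAL,cv2.CHAIN_APPROX_NONE)[0][0]
                r=cv2.minAreaRect(pts); print(n,nm,stt[i],c[i].round(1),np.round(cv2.boxPoints(r),1).tolist())
E
```

```text
top orange [396 153  25  20 123] [405.  165.9] [[391.8999938964844, 165.6999969482422], [398.1000061035156, 152.60000610351562], [420.3999938964844, 163.1999969482422], [414.1000061035156, 176.3000030517578]]
top orange [333 223  25   8 145] [345.  226.1] [[332.6000061035156, 228.3000030517578], [333.1000061035156, 222.3000030517578], [357.29998779296875, 224.1999969482422], [356.79998779296875, 230.10000610351562]]
top orange [398 344  38  16 373] [416.3 351.4] [[397.20001220703125, 352.79998779296875], [399.20001220703125, 342.79998779296875], [436.20001220703125, 350.20001220703125], [434.20001220703125, 360.20001220703125]]
top white [    0    51   640    71 24034] [320.6  74. ] [[-0.4000000059604645, 119.5], [0.0, 50.70000076293945], [639.2000122070312, 54.20000076293945], [638.7999877929688, 123.0]]
top white [ 556  150   84  101 6948] [600.6 199. ] [[555.9000244140625, 156.10000610351562], [633.5999755859375, 147.5], [644.2999877929688, 243.5], [566.5999755859375, 252.1999969482422]]
top white [  258   188   150    91 10962] [339.5 233.5] [[257.5, 275.0], [260.3999938964844, 1
[... 1778 characters left out ...]
0.29998779296875, 146.3000030517578], [376.5, 267.1000061035156], [303.3999938964844, 337.5]]
scene white [    0   213   196   267 25344] [ 64.7 391. ] [[-117.19999694824219, 299.20001220703125], [0.20000000298023224, 212.89999389648438], [195.60000610351562, 478.6000061035156], [78.19999694824219, 564.9000244140625]]
scene white [  90  302  123  137 6253] [150.3 368.6] [[86.9000015258789, 329.29998779296875], [126.69999694824219, 297.3999938964844], [214.39999389648438, 407.0], [174.60000610351562, 439.0]]
scene white [331 389  37  36 727] [347.6 409.7] [[327.5, 420.70001220703125], [333.3999938964844, 387.29998779296875], [369.3999938964844, 393.70001220703125], [363.5, 427.1000061035156]]
```

View pics/crop1.png

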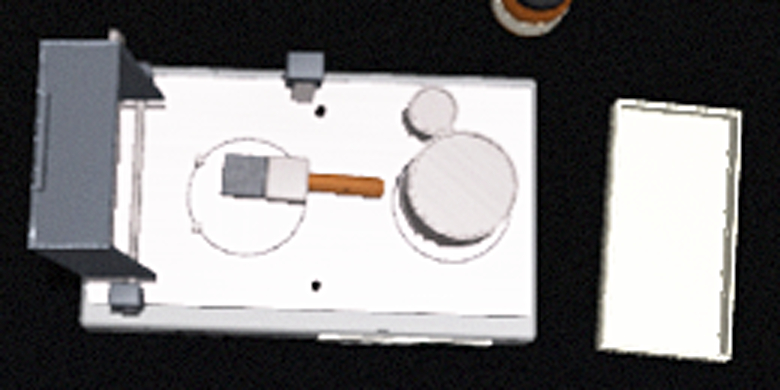

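The crop shows the small brush with bristles at about (243,176) of the crop, ferrule (286,178) and handle tip (383,187). It is smaller than the other one, so it is the right one. Pins are at about (200,160) and (197,227), the measuring ring centre at about (247,197), and the large tin lid at (457,187).

```bash
python3 - <<'E'
from h import *
t=get_image("top"); s=get_image("scene"); st=status.get_state()
c=lambda x,y:(230+x/3-.3,165+y/3-.3)
P={"ring":(c(246.5,197),.06),"load":(c(454,202),.06),"tinlid":(c(457,187),.115),"smalltin":(c(433,112),.092),"buf1":(c(320,110),.072),"buf2":(c(316,286),.072),"pin1":(c(200,160),.074),"pin2":(c(197,227),.074),"brtip":(c(383,187),.07),"brend":(c(222,175),.07),"trayc":((453.3,241),.026),
"plateR1":(c(535,82),.06),"plateR2":(c(535,317),.06),"hoodA":(c(40,40),.25),"hoodB":(c(28,247),.25),"catch":(c(305,65),.098)}
for k,(p,z) in P.items(): print(k,onz(t,[p],z)[0].round(4), proj(s,onz(t,[p],z)).round(0))
# tool axes
print(rq(st["ee_rot"]).as_matrix().round(3))
# triangulate orange handle centroid and tray centre
for a,b in(((345,226.1),(267.4,229.6)),((452.9,241.3),(200,167))):
    o1,d1=rays(t,[a]);o2,d2=rays(s,[b]); print(tri(o1,d1[0],o2,d2[0]))
E
```

```text
ring [0.5468 0.0489 0.06  ] [[301. 257.]]
load [ 0.5429 -0.1435  0.06  ] [[246. 206.]]
tinlid [ 0.5462 -0.1392  0.115 ] [[243. 194.]]
smalltin [ 0.6206 -0.1216  0.092 ] [[224. 223.]]
buf1 [ 0.6271 -0.019   0.072 ] [[252. 257.]]
buf2 [ 0.4624 -0.0149  0.072 ] [[308. 215.]]
pin1 [0.5787 0.0918 0.074 ] [[303. 274.]]
pin2 [0.516  0.0939 0.074 ] [[325. 257.]]
brtip [ 0.5548 -0.077   0.07  ] [[260. 223.]]
brend [0.5655 0.0715 0.07  ] [[301. 266.]]
trayc [ 0.5243 -0.3527  0.026 ] [[202. 165.]]
plateR1 [ 0.6581 -0.2218  0.06  ] [[187. 215.]]
plateR2 [ 0.4362 -0.2155  0.06  ] [[260. 166.]]
hoodA [0.6394 0.2155 0.25  ] [[326. 291.]]
hoodB [0.4693 0.2199 0.25  ] [[394. 233.]]
catch [ 0.6629 -0.0043  0.098 ] [[242. 265.]]
[[-0.937  0.349 -0.   ]
 [ 0.349  0.937 -0.   ]
 [ 0.    -0.    -1.   ]]
(array([ 0.55703403, -0.04393595,  0.07899159]), np.float64(0.0044497739993916985))
(array([ 0.52672574, -0.35557634,  0.01883612]), np.float64(0.005561089390499985))
```

>>> {"fn": "apply_moves", "kwargs": {
  "xyz": [
    [-0.159,-0.121,-0.042],
    [-0.159,-0.121,-0.042],
    [-0.159,-0.121,-0.042],
    [-0.159,-0.121,-0.042],
    [-0.159,-0.121,-0.042],
    [-0.159,-0.121,-0.042],
    [-0.159,-0.121,-0.042],
    [-0.159,-0.121,-0.042]
  ],
  "rot": [
    [0,0,0],
    [0,0,0],
    [0,0,0],
    [0,0,0],
    [0,0,0],
    [0,0,0],
    [0,0,0.17],
    [0,0,0.17]
  ],
  "hand": [1,1,1,1,1,1,1,1]
}}

```text
clock: 1.35
position: [0.4486, 0.1268, 0.3326]
ee_rot: [0.0, 0.352, 0.936, 0.0]
contact_force: [1.4, 0.4, -0.5]
width: 0.0855
gripper_force: 0.0
```

>>> {"fn": "apply_moves", "kwargs": {
  "xyz": [
    [-0.16,0,0],
    [-0.1,0,0],
    [0,0,0],
    [0,0,0],
    [0,0,0],
    [0,0,0],
    [0,0,0]
  ],
  "rot": [
    [0,0,0.17],
    [0,0,0.17],
    [0,0,0.17],
    [0,0,0.17],
    [0,0,0.17],
    [0,0,0],
    [0,0,0]
  ],
  "hand": [1,1,1,1,1,1,1]
}}

```text
clock: 2.22
position: [0.5026, 0.0739, 0.3321]
ee_rot: [-0.0, 0.718, 0.697, 0.0]
contact_force: [0.6, 0.1, 0.8]
width: 0.0854
gripper_force: 0.0
```

```bash
python3 - <<'E'
from h import *
st=status.get_state(); w=get_image("wrist"); save(w,"w1.png")
np.save("w1.npy",{"im":w,"st":st},allow_pickle=True)
print(st["clock"],st["position"],st["qpos"]); print(rq(st["ee_rot"]).as_matrix().round(3))
E
```

```text
2.225 [0.50262736 0.07385865 0.33211617] [8.80115516e-03 1.31760897e-01 1.44860198e+00 8.81992946e-05
 1.56116110e+00 3.84455771e-02]
[[ 0.03  1.    0.  ]
 [ 1.   -0.03  0.  ]
 [ 0.    0.   -1.  ]]
```

View pics/w1.png

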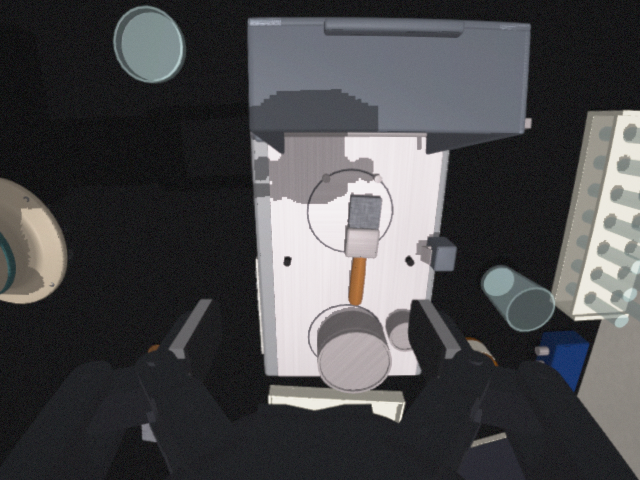

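The wrist view shows bristles (366,210), ferrule (362,242), handle tip (355,303), tin lid (354,358), pins (326,178) and (379,178), and the hood's outer face with its lip at (395,27).

```bash
python3 - <<'E'
from h import *
d=np.load("w1.npy",allow_pickle=True).item(); w,st=d["im"],d["st"]
t=get_image("top")
c=lambda x,y:(230+x/3-.3,165+y/3-.3)
def T(n,a,b):
    o1,d1=rays(t,[a]);o2,d2=rays(w,[b],st); p,e=tri(o1,d1[0],o2,d2[0]); print(n,p.round(4),round(e,4))
# orange centroid wrist
h=cv2.cvtColor(w["pixels"],cv2.COLOR_RGB2HSV); m=((h[...,0]<18)&(h[...,1]>130)&(h[...,2]>70)); m[:,:330]=0;m[:,400:]=0;m[:240]=0;m[310:]=0
pw=np.argwhere(m); print(pw.mean(0)[::-1], pw.min(0),pw.max(0)); wc=pw.mean(0)[::-1]
T("handle",(345,226.1),wc)
T("tinlid",c(457,187),(353.5,358))
T("pin1",c(200,160),(379,178)); T("pin2",c(197,227),(326,178))
T("ring",c(246.5,197),(350,210.5))
T("buf1",c(320,110),(409.5,261)); T("buf2",c(316,286),(287.5,261))
T("bristle",c(245,176),(366,210))
T("ferr",c(287,179),(362,242))
T("tray front-right corner",c(617,102),(404,392)); 
T("hood c1",c(40,40),(528,27));T("hood c2",c(28,247),(250,22))
for n,p,z in(("handletip",(355,303),.07),("ferr",(362,242),.08),("brist end",(367,195),.075),("tin",(353.5,358),.115),("pin1",(379,178),.074),("pin2",(326,178),.074),("buf1",(409.5,261),.072),("buf2",(287.5,261),.072),("ring",(350,210.5),.06)): print(n,onz(w,[p],z,st)[0].round(4))
E
```

```text
[356.71678322 280.58916084] [258 349] [304 365]
handle [ 0.5555 -0.0423  0.0795] 0.0002
tinlid [ 0.5477 -0.1397  0.1124] 0.0021
pin1 [0.5801 0.0916 0.0747] 0.0031
pin2 [0.517  0.0934 0.0728] 0.0019
ring [0.5474 0.0487 0.0608] 0.0016
buf1 [ 0.6262 -0.019   0.0735] 0.001
buf2 [ 0.4638 -0.0156  0.0683] 0.0023
bristle [0.5667 0.0501 0.0661] 0.0026
ferr [0.561  0.0116 0.0787] 0.0016
tray front-right corner [ 0.6558 -0.3132 -0.0016] 0.0014
hood c1 [0.6416 0.2143 0.2448] 0.0042
hood c2 [0.4689 0.2184 0.2477] 0.004
handletip [ 0.5549 -0.0814  0.07  ]
ferr [0.5616 0.0118 0.08  ]
brist end [0.5675 0.071  0.075 ]
tin [ 0.5485 -0.1379  0.115 ]
pin1 [0.5818 0.0912 0.074 ]
pin2 [0.5177 0.093  0.074 ]
buf1 [ 0.6262 -0.0197  0.072 ]
buf2 [ 0.4651 -0.0147  0.072 ]
ring [0.5483 0.0482 0.06  ]
```

>>> {"fn": "apply_moves", "kwargs": {
  "xyz": [
    [-0.1,0.1,0.12],
    [-0.1015,0.101,0.15],
    [0,0,0.19],
    [0,0,0.19],
    [0,0,0.15],
    [0,0,0.07],
    [0,0,0.03],
    [0,0,0]
  ],
  "rot": [
    [0,0,0.05],
    [0,0,0],
    [0,0,0],
    [0,0,0],
    [0,0,0],
    [0,0,0],
    [0,0,0],
    [0,0,0]
  ],
  "hand": [1,1,1,1,1,1,1,1]
}}

```text
clock: 3.32
position: [0.5596, 0.01, 0.0621]
ee_rot: [-0.0, 0.736, 0.677, 0.0]
contact_force: [-0.7, -0.1, 0.0]
width: 0.0853
gripper_force: 0.0
```

>>> {"fn": "apply_moves", "kwargs": {
  "xyz": [
    [0,0,0],
    [0,0,0],
    [0,0,0],
    [0,0,0],
    [0,0,0],
    [0,0,0]
  ],
  "rot": [
    [0,0,0],
    [0,0,0],
    [0,0,0],
    [0,0,0],
    [0,0,0],
    [0,0,0]
  ],
  "hand": [-1,-1,-1,-1,-1,-1],
  "force": 35
}}

```text
clock: 4.08
position: [0.5602, 0.0099, 0.0632]
ee_rot: [0.001, 0.736, 0.677, 0.001]
contact_force: [-0.6, -1.0, 6.0]
width: 0.0412
gripper_force: 37.4
```

>>> {"fn": "apply_moves", "kwargs": {
  "xyz": [
    [0,0,-0.05],
    [0,0,-0.1],
    [0,0,-0.15],
    [0,0,-0.15],
    [0,0,0]
  ],
  "rot": [
    [0,0,0],
    [0,0,0],
    [0,0,0],
    [0,0,0],
    [0,0,0]
  ],
  "hand": [-1,-1,-1,-1,-1]
}}

```text
clock: 4.7
position: [0.5618, 0.0098, 0.2017]
ee_rot: [0.003, 0.736, 0.677, 0.003]
contact_force: [0.2, -0.0, -1.9]
width: 0.041
gripper_force: 36.7
```

```bash
python3 - <<'E'
from h import *
st=status.get_state(); t=get_image("top"); s=get_image("scene")
print(st["position"],st["width"],rq(st["ee_rot"]).as_matrix().round(3).tolist())
q={}
for n,im,box in(("t",t,(425,190,485,290)),("s",s,(140,120,256,210))):
    h=cv2.cvtColor(im["pixels"],cv2.COLOR_RGB2HSV); m=((h[...,1]<60)&(h[...,2]>120)).astype(np.uint8)
    mm=np.zeros_like(m); a,b,c,d=box; mm[b:d,a:c]=m[b:d,a:c]
    k,l,sx,ce=cv2.connectedComponentsWithStats(mm); i=1+np.argmax(sx[1:,4])
    pts=cv2.findContours((l==i).astype(np.uint8),cv2.RETR_EXTERNAL,cv2.CHAIN_APPROX_NONE)[0][0]
    ap=cv2.approxPolyDP(cv2.convexHull(pts),5,True).reshape(-1,2); print(n,ap.tolist())
    q[n]=ap
    for z in(0,.026): print(z,onz(im,ap,z)[:,:2].round(3).tolist())
w=get_image("wrist"); save(w,"w2.png")
E
```

```text
[0.56177615 0.0097616  0.2017061 ] 0.04102692090673579 [[0.084, 0.996, 0.009], [0.996, -0.084, -0.001], [-0.0, 0.009, -1.0]]
t [[436, 198], [476, 202], [471, 285], [430, 281]]
0 [[0.657, -0.315], [0.645, -0.431], [0.402, -0.404], [0.413, -0.288]]
0.026 [[0.65, -0.308], [0.639, -0.423], [0.4, -0.396], [0.41, -0.282]]
s [[227, 131], [251, 161], [175, 206], [150, 173]]
0 [[0.383, -0.43], [0.409, -0.292], [0.647, -0.314], [0.63, -0.456]]
0.026 [[0.397, -0.406], [0.423, -0.272], [0.654, -0.293], [0.637, -0.431]]
```

>>> {"fn": "apply_moves", "kwargs": {
  "xyz": [
    [-0.12,0.005,0],
    [-0.2,0.005,0],
    [-0.2,0.005,0],
    [-0.2,0.005,0],
    [-0.2,0.005,0],
    [-0.2,0.004,0],
    [-0.095,0,0],
    [0,0,0]
  ],
  "rot": [
    [0,0,0],
    [0,0,0],
    [0,0,0],
    [0,0,0],
    [0,0,0],
    [0,0,0.1],
    [0,0,0.165],
    [0,0,0.165]
  ],
  "hand": [-1,-1,-1,-1,-1,-1,-1,-1]
}}

```text
clock: 5.85
position: [0.5325, -0.3558, 0.1941]
ee_rot: [-0.002, 0.871, 0.491, -0.001]
contact_force: [-0.7, 0.8, -1.1]
width: 0.0412
gripper_force: 36.7
```

>>> {"fn": "apply_moves", "kwargs": {
  "xyz": [
    [0,0,0],
    [0,0,0],
    [0,0,0],
    [0,0,0],
    [0,0,0],
    [0,0,0],
    [0,0,0],
    [0,0,0]
  ],
  "rot": [
    [0,0,0.165],
    [0,0,0.165],
    [0,0,0.165],
    [0,0,0.165],
    [0,0,0.165],
    [0,0,0.165],
    [0,0,0.105],
    [0,0,0]
  ],
  "hand": [-1,-1,-1,-1,-1,-1,-1,-1]
}}

```text
clock: 6.85
position: [0.5334, -0.3528, 0.195]
ee_rot: [-0.001, 0.999, -0.055, -0.002]
contact_force: [1.1, 0.1, -0.6]
width: 0.041
gripper_force: 36.6
```

```bash
python3 - <<'E'
from h import *
st=status.get_state(); w=get_image("wrist"); save(w,"w3.png")
print(st["clock"],st["position"],st["width"],st["qpos"].round(2),rq(st["ee_rot"]).as_matrix().round(3).tolist())
E
```

```text
6.85 [ 0.53343774 -0.352848    0.19498564] 0.04101161282376129 [-0.69  0.4   1.41  0.    1.34  0.99] [[0.994, -0.109, -0.003], [-0.109, -0.994, 0.003], [-0.003, -0.002, -1.0]]
```

View pics/w3.png

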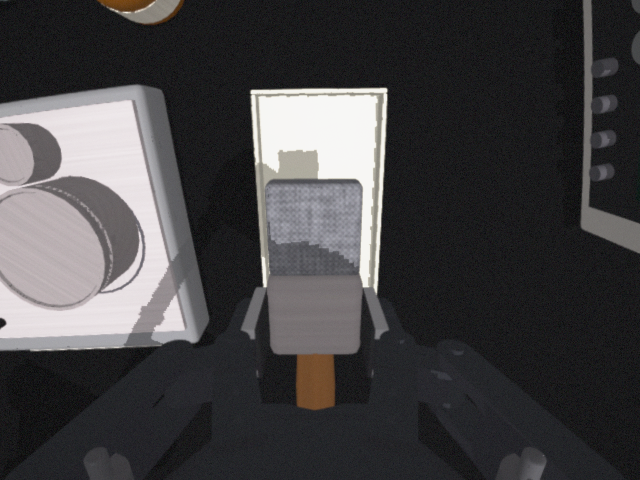

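The brush is held straight, with bristles at (314,225). The tray's centre line is near column 320, so a small shift to the right is due before lowering.

>>> {"fn": "apply_moves", "kwargs": {
  "xyz": [
    [0.02,0.012,0.15],
    [0,0,0.18],
    [0,0,0.14],
    [0,0,0.08],
    [0,0,0.04],
    [0,0,0.02],
    [0,0,0.005],
    [0,0,0]
  ],
  "rot": [
    [0,0,0],
    [0,0,0],
    [0,0,0],
    [0,0,0],
    [0,0,0],
    [0,0,0],
    [0,0,0],
    [0,0,0]
  ],
  "hand": [-1,-1,-1,-1,-1,-1,-1,-1]
}}

```text
clock: 7.9
position: [0.5404, -0.3582, 0.0135]
ee_rot: [0.0, 0.998, -0.055, 0.001]
contact_force: [0.5, -0.2, -0.7]
width: 0.0408
gripper_force: 36.6
```

>>> {"fn": "apply_moves", "kwargs": {
  "xyz": [
    [0,0,0.008],
    [0,0,0.008],
    [0,0,0]
  ],
  "rot": [
    [0,0,0],
    [0,0,0],
    [0,0,0]
  ],
  "hand": [-1,-1,-1]
}}

```text
clock: 8.28
position: [0.5397, -0.3576, 0.0076]
ee_rot: [-0.0, 0.998, -0.055, -0.0]
contact_force: [-1.0, 0.2, -1.3]
width: 0.0411
gripper_force: 36.6
```

>>> {"fn": "apply_moves", "kwargs": {
  "xyz": [
    [0,0,0.003],
    [0,0,0],
    [0,0,0],
    [0,0,0],
    [0,0,-0.1],
    [0,0,-0.2],
    [0,0,-0.2],
    [0,0,-0.2]
  ],
  "rot": [
    [0,0,0],
    [0,0,0],
    [0,0,0],
    [0,0,0],
    [0,0,0],
    [0,0,0],
    [0,0,0],
    [0,0,0]
  ],
  "hand": [-1,0.4,0.4,0.4,0.4,0.4,-1,-1]
}}

```text
clock: 9.28
position: [0.5397, -0.3576, 0.2187]
ee_rot: [-0.0, 0.998, -0.055, 0.0]
contact_force: [0.8, -1.1, -0.6]
width: 0.0236
gripper_force: 0.0
```

```bash
python3 - <<'E'
from h import *
st=status.get_state(); w=get_image("wrist"); save(w,"w4.png"); t=get_image("top")
print(st["clock"],st["position"],st["width"],rq(st["ee_rot"]).as_matrix().round(3).tolist())
a=cv2.resize(w["pixels"],(400,300)); b=cv2.resize(t["pixels"][190:290,370:490],(360,300),interpolation=cv2.INTER_CUBIC)
cv2.imwrite("pics/c4.png",np.hstack([a,b])[:,:,::-1])
E
```

```text
9.275 [ 0.53965328 -0.35763472  0.21874354] 0.02362999696186286 [[0.994, -0.11, 0.0], [-0.11, -0.994, 0.0], [0.0, -0.0, -1.0]]
```

View pics/c4.png

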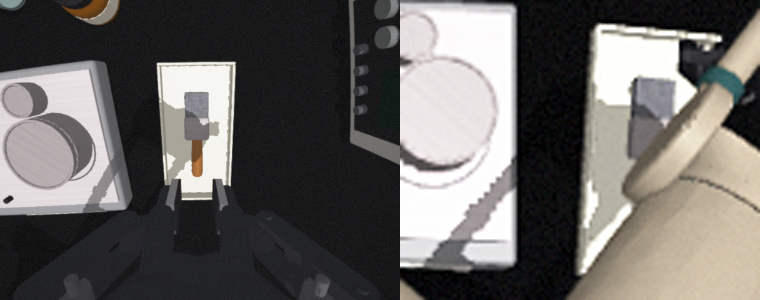

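The brush lies flat in the tray. The small tin nearly touches the large one, so the first push has to go slightly away from it. I go behind the tin with the fingers as a cradle and look once more.

>>> {"fn": "apply_moves", "kwargs": {
  "xyz": [
    [0.007,-0.17,-0.03],
    [0.006,-0.17,-0.03],
    [0.006,-0.168,0],
    [0,0,0],
    [0,0,0],
    [0,0,0],
    [0,0,0],
    [0,0,0]
  ],
  "rot": [
    [0,0,0],
    [0,0,0],
    [0,0,-0.164],
    [0,0,-0.164],
    [0,0,-0.164],
    [0,0,-0.164],
    [0,0,-0.164],
    [0,0,-0.164]
  ],
  "hand": [-1,-1,-1,-1,-1,-1,0.18,0.18]
}}

```text
clock: 10.38
position: [0.5621, -0.2068, 0.2343]
ee_rot: [-0.0, 0.895, 0.446, -0.0]
contact_force: [0.3, 0.5, -0.1]
width: 0.0359
gripper_force: 0.0
```

>>> {"fn": "apply_moves", "kwargs": {
  "xyz": [
    [0,0,0],
    [0,0,0],
    [0,0,0],
    [0,0,0],
    [0,0,0],
    [0,0,0]
  ],
  "rot": [
    [0,0,-0.164],
    [0,0,-0.164],
    [0,0,-0.164],
    [0,0,-0.164],
    [0,0,-0.164],
    [0,0,0]
  ],
  "hand": [0.18,0.18,0.18,0.18,0.18,0.18]
}}

```text
clock: 11.12
position: [0.5621, -0.2068, 0.2344]
ee_rot: [-0.0, 0.631, 0.776, -0.0]
contact_force: [-0.7, -0.9, -0.0]
width: 0.0507
gripper_force: 0.0
```

```bash
python3 - <<'E'
from h import *
st=status.get_state(); w=get_image("wrist"); save(w,"w5.png"); np.save("w5.npy",{"im":w,"st":st},allow_pickle=True)
print(st["clock"],st["position"],st["width"],rq(st["ee_rot"]).as_matrix().round(3).tolist())
E
```

```text
11.125 [ 0.56211816 -0.2068332   0.23436508] 0.050677607262020946 [[-0.204, 0.979, -0.001], [0.979, 0.204, 0.0], [0.001, -0.001, -1.0]]
```

View pics/w5.png

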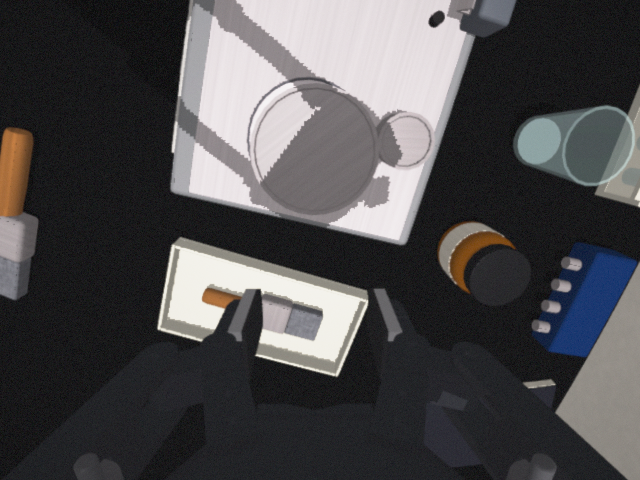

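Here the large tin's lid runs from column 250 to 378 and row 83 to 217, centre about (314,150). The small tin's lid centre is about (405,139).

```bash
python3 - <<'E'
from h import *
d=np.load("w5.npy",allow_pickle=True).item(); w,st=d["im"],d["st"]
print("tin",onz(w,[(314,150),(250,150),(378,150)],.115,st).round(4).tolist())
print("small",onz(w,[(405,139)],.092,st).round(4).tolist())
E
```

```text
tin [[0.5493, -0.1459, 0.115], [0.501, -0.1558, 0.115], [0.5976, -0.1357, 0.115]]
small [[0.6219, -0.1229, 0.092]]
```

>>> {"fn": "apply_moves", "kwargs": {
  "xyz": [
    [-0.036,0.028,0.12],
    [0,0,0.17],
    [0,0,0.15],
    [0,0,0.07],
    [0,0,0.033],
    [0,0,0]
  ],
  "rot": [
    [0,0,0],
    [0,0,0],
    [0,0,0],
    [0,0,0],
    [0,0,0],
    [0,0,0]
  ],
  "hand": [0.18,0.18,0.18,0.18,0.18,0.18]
}}

```text
clock: 11.92
position: [0.5728, -0.2158, 0.0718]
ee_rot: [-0.0, 0.63, 0.776, -0.0]
contact_force: [0.2, -1.3, 0.0]
width: 0.0505
gripper_force: 0.0
```

>>> {"fn": "apply_moves", "kwargs": {
  "xyz": [
    [0.024,-0.008,0],
    [0.024,-0.008,0],
    [0.024,-0.008,0],
    [0.024,-0.008,0],
    [0,0,0]
  ],
  "rot": [
    [0,0,0],
    [0,0,0],
    [0,0,0],
    [0,0,0],
    [0,0,0]
  ],
  "hand": [0.18,0.18,0.18,0.18,0.18]
}}

```text
clock: 12.55
position: [0.5577, -0.1892, 0.0727]
ee_rot: [0.001, 0.63, 0.777, 0.0]
contact_force: [-0.2, -2.2, 1.8]
width: 0.0504
gripper_force: 1.1
```

>>> {"fn": "apply_moves", "kwargs": {
  "xyz": [
    [0.024,-0.008,0],
    [0.024,-0.008,0],
    [0.024,-0.008,0],
    [0,0,0]
  ],
  "rot": [
    [0,0,0],
    [0,0,0],
    [0,0,0],
    [0,0,0]
  ],
  "hand": [0.18,0.18,0.18,0.18]
}}

```text
clock: 13.05
position: [0.5467, -0.1698, 0.0725]
ee_rot: [0.001, 0.63, 0.776, 0.001]
contact_force: [2.3, -1.9, 1.6]
width: 0.0505
gripper_force: 1.3
```

```bash
python3 - <<'E'
from h import *
st=status.get_state(); t=get_image("top"); s=get_image("scene"); w=get_image("wrist"); save(w,"w6.png")
print(st["clock"],st["position"],st["contact_force"],st["width"])
a=cv2.resize(t["pixels"][170:290,240:440],None,fx=2,fy=2,interpolation=cv2.INTER_CUBIC)
b=cv2.resize(s["pixels"][150:290,180:340],None,fx=2,fy=2,interpolation=cv2.INTER_CUBIC)
c=np.zeros((280,720,3),np.uint8); c[:240,:400]=a; c[:280,400:720]=b
cv2.imwrite("pics/c6.png",c[:,:,::-1])
E
```

```text
13.05 [ 0.54670844 -0.16975741  0.07245803] [ 2.31142157 -1.88781866  1.6028925 ] 0.050463804921206876
```

View pics/c6.png

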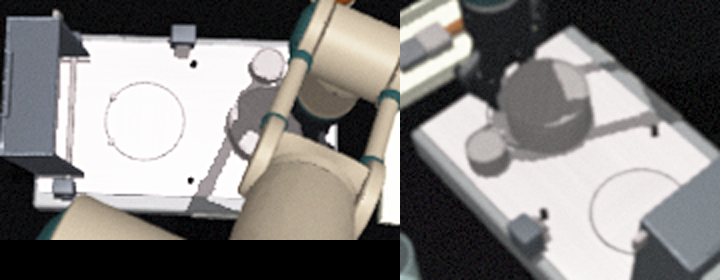

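>>> {"fn": "apply_moves", "kwargs": {
  "xyz": [
    [0.02,0.003,0],
    [0.032,0.008,0],
    [0.032,0.009,0],
    [0.033,0.01,0],
    [0.033,0.01,0],
    [0.033,0.01,0],
    [0.033,0.01,0],
    [0.033,0.01,0]
  ],
  "rot": [
    [0,0,0],
    [0,0,0],
    [0,0,0],
    [0,0,0],
    [0,0,0],
    [0,0,0],
    [0,0,0],
    [0,0,0]
  ],
  "hand": [0.18,0.18,0.18,0.18,0.18,0.18,0.18,0.18]
}}

```text
clock: 14.2
position: [0.5501, -0.0936, 0.0719]
ee_rot: [-0.0, 0.63, 0.777, -0.002]
contact_force: [0.2, -5.1, 3.5]
width: 0.0506
gripper_force: 3.3
```

>>> {"fn": "apply_moves", "kwargs": {
  "xyz": [
    [0.033,0.01,0],
    [0.033,0.01,0],
    [0.033,0.01,0],
    [0.033,0.01,0],
    [0.033,0.01,0],
    [0.033,0.01,0],
    [0.02,0.006,0],
    [0,0,0]
  ],
  "rot": [
    [0,0,0],
    [0,0,0],
    [0,0,0],
    [0,0,0],
    [0,0,0],
    [0,0,0],
    [0,0,0],
    [0,0,0]
  ],
  "hand": [0.18,0.18,0.18,0.18,0.18,0.18,0.18,0.18]
}}

```text
clock: 15.2
position: [0.5558, -0.0246, 0.0718]
ee_rot: [-0.001, 0.63, 0.777, -0.001]
contact_force: [-0.5, -3.9, 3.1]
width: 0.0501
gripper_force: 2.1
```

```bash
python3 - <<'E'
from h import *
st=status.get_state(); w=get_image("wrist"); save(w,"w7.png"); np.save("w7.npy",{"im":w,"st":st},allow_pickle=True)
print(st["clock"],st["position"],st["contact_force"],st["width"])
E
```

```text
15.2 [ 0.55584392 -0.02458334  0.07180081] [-0.50454257 -3.88342818  3.14380173] 0.05013301285269005
```

View pics/w7.png

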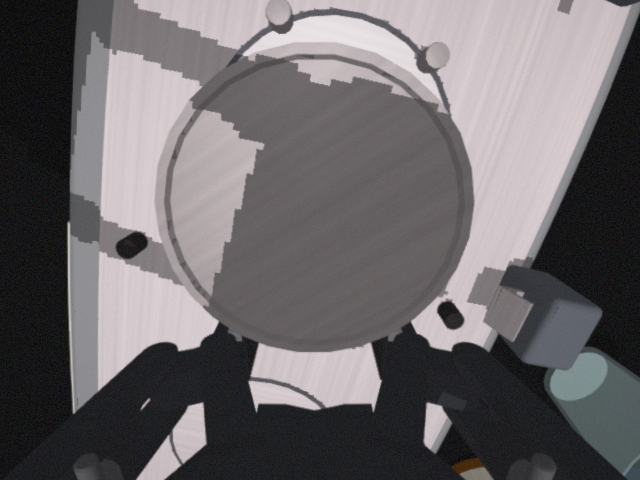

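The tin sits in the cradle, its lid centre at about (315,197). The pins ahead have tops at (278,13) and (437,54).

```bash
python3 - <<'E'
from h import *
d=np.load("w7.npy",allow_pickle=True).item(); w,st=d["im"],d["st"]
tin=onz(w,[(315,197)],.115,st)[0]; p=onz(w,[(279,13),(438,54)],.074,st); print(tin,p)
print([np.linalg.norm((tin-q)[:2])-.055 for q in p]); m=p.mean(0); v=p[1]-p[0]; v/=np.linalg.norm(v); n=np.array([-v[1],v[0]]); c=m[:2]-n*.045; print("target",c,"delta",c-tin[:2], "offset",tin-st["position"])
E
```

```text
[0.54402181 0.03393212 0.115     ] [[0.51809324 0.09123314 0.074     ]
 [0.58046908 0.09044818 0.074     ]]
[np.float64(0.007894332125825666), np.float64(0.012249302991060064)]
target [0.54871491 0.04584422] delta [0.0046931 0.0119121] offset [-0.01182211  0.05851546  0.04319919]
```

>>> {"fn": "apply_moves", "kwargs": {
  "xyz": [
    [0.009,0.005,0],
    [0.009,0.005,0],
    [0.009,0.005,0],
    [0.005,0.003,0],
    [0,0,0]
  ],
  "rot": [
    [0,0,0],
    [0,0,0],
    [0,0,0],
    [0,0,0],
    [0,0,0]
  ],
  "hand": [0.18,0.18,0.18,0.18,0.18]
}}

```text
clock: 15.88
position: [0.5589, -0.0147, 0.0717]
ee_rot: [-0.001, 0.63, 0.777, -0.001]
contact_force: [-1.1, -5.6, 3.4]
width: 0.0504
gripper_force: 2.8
```

>>> {"fn": "apply_moves", "kwargs": {
  "xyz": [
    [0.006,0.001,0],
    [0.006,0.001,0],
    [0,0,0]
  ],
  "rot": [
    [0,0,0],
    [0,0,0],
    [0,0,0]
  ],
  "hand": [0.18,0.18,0.18]
}}

```text
clock: 16.25
position: [0.5593, -0.011, 0.0717]
ee_rot: [-0.0, 0.63, 0.777, -0.001]
contact_force: [-1.1, -4.6, 1.9]
width: 0.0505
gripper_force: 2.7
```

>>> {"fn": "apply_moves", "kwargs": {
  "xyz": [
    [0.005,0.001,0],
    [0.005,0.001,0],
    [0,0,0]
  ],
  "rot": [
    [0,0,0],
    [0,0,0],
    [0,0,0]
  ],
  "hand": [0.18,0.18,0.18]
}}

```text
clock: 16.62
position: [0.5594, -0.0079, 0.0717]
ee_rot: [-0.0, 0.63, 0.777, -0.001]
contact_force: [-0.3, -5.2, 2.8]
width: 0.0503
gripper_force: 2.7
```

>>> {"fn": "apply_moves", "kwargs": {
  "xyz": [
    [0.005,0.001,0],
    [0,0,0]
  ],
  "rot": [
    [0,0,0],
    [0,0,0]
  ],
  "hand": [0.18,0.18]
}}

```text
clock: 16.88
position: [0.5595, -0.0064, 0.0717]
ee_rot: [-0.0, 0.63, 0.777, -0.001]
contact_force: [-0.9, -5.0, 2.2]
width: 0.0502
gripper_force: 2.7
```

```bash
python3 - <<'E'
from h import *
st=status.get_state(); w=get_image("wrist"); save(w,"w8.png"); np.save("w8.npy",{"im":w,"st":st},allow_pickle=True)
print(st["clock"],st["position"],st["contact_force"],st["width"])
E
```

```text
16.875 [ 0.55949383 -0.00635257  0.07168926] [-0.89238698 -5.02966609  2.21312051] 0.050156706599916896
```

>>> {"fn": "apply_moves", "kwargs": {
  "xyz": [
    [0.004,0.001,0],
    [0,0,0]
  ],
  "rot": [
    [0,0,0],
    [0,0,0]
  ],
  "hand": [0.18,0.18]
}}

```text
clock: 17.18
position: [0.5595, -0.0062, 0.0717]
ee_rot: [0.0, 0.63, 0.777, -0.002]
contact_force: [-0.3, -9.1, 2.3]
width: 0.0507
gripper_force: 4.1
```

>>> {"fn": "apply_moves", "kwargs": {
  "xyz": [
    [0.004,0.001,0],
    [0,0,0]
  ],
  "rot": [
    [0,0,0],
    [0,0,0]
  ],
  "hand": [0.18,0.18]
}}

```text
clock: 17.42
position: [0.5595, -0.0061, 0.0718]
ee_rot: [0.001, 0.629, 0.777, -0.002]
contact_force: [-0.7, -11.7, 2.6]
width: 0.0506
gripper_force: 5.4
```

>>> {"fn": "apply_moves", "kwargs": {
  "xyz": [
    [0.004,0.001,0],
    [0,0,0]
  ],
  "rot": [
    [0,0,0],
    [0,0,0]
  ],
  "hand": [0.18,0.18]
}}

```text
clock: 17.68
position: [0.5595, -0.0061, 0.0718]
ee_rot: [0.001, 0.629, 0.777, -0.003]
contact_force: [0.1, -15.1, 2.4]
width: 0.0508
gripper_force: 6.7
```

The force rises with the tool standing still and no sideways part, so the tin rests against both pins. I back off, rise and cross to the far side of the hood.

>>> {"fn": "apply_moves", "kwargs": {
  "xyz": [
    [-0.02,-0.004,0],
    [-0.06,0,0],
    [-0.08,0,0],
    [0,0,-0.15],
    [0,0,-0.2],
    [0,0,-0.2],
    [0,0,-0.2],
    [0,0,-0.17]
  ],
  "rot": [
    [0,0,0],
    [0,0,0],
    [0,0,0],
    [0,0,0],
    [0,0,0],
    [0,0,0],
    [0,0,0.11],
    [0,0,0.115]
  ],
  "hand": [0.18,0.18,0.18,0.18,0,-1,-1,-1]
}}

```text
clock: 18.68
position: [0.5691, -0.0493, 0.3503]
ee_rot: [0.0, 0.718, 0.696, 0.001]
contact_force: [0.6, 0.5, 0.0]
width: -0.0002
gripper_force: 0.0
```

```bash
python3 - <<'E'
from h import *
st=status.get_state(); w=get_image("wrist"); save(w,"w9.png"); np.save("w9.npy",{"im":w,"st":st},allow_pickle=True)
print(st["clock"],st["position"],st["contact_force"],rq(st["ee_rot"]).as_matrix().round(3).tolist())
t=get_image("top")
W=w["pixels"]; a=cv2.resize(W[0:330],(480,248)); b=cv2.resize(t["pixels"][165:295,230:420],None,fx=1.68,fy=1.68)
for n,p in(("tinlid",(.5474,.0478,.115)),("load",(.5429,-.1435,.06)),("pin1",(.58,.0916,.074)),("hoodfree 1.75",(.55,.2195,.2547))): print(n,proj(w,p,st).round(1))
c=np.zeros((248,800,3),np.uint8); c[:,:480]=a; c[:b.shape[0],480:480+b.shape[1]]=b[:248]; cv2.imwrite("pics/c9.png",c[:,:,::-1])
# tin: lid circle detection
g=cv2.GaussianBlur(cv2.cvtColor(W,cv2.COLOR_RGB2GRAY),(5,5),1)
cs=cv2.HoughCircles(g,cv2.HOUGH_GRADIENT,1,20,param1=80,param2=25,minRadius=35,maxRadius=75)
if cs is not None:
    for q in cs[0][:8]: print(q, onz(w,[q[:2]],.115,st)[0].round(4))
E
```

```text
18.675 [ 0.56909143 -0.04926499  0.35032617] [0.59159542 0.47704273 0.01376371] [[0.032, 0.999, 0.002], [0.999, -0.032, 0.001], [0.001, 0.002, -1.0]]
tinlid [[290.5 110.2]]
load [[297.2 256.4]]
pin1 [[319.1  71.2]]
hoodfree 1.75 [[ 265.7 -199.9]]
[291.5 108.5  43.6] [0.5485 0.0495 0.115 ]
[296.5 258.5  38.3] [ 0.5456 -0.1241  0.115 ]
[586.5 180.5  62.1] [ 0.8946 -0.0364  0.115 ]
[583.5  69.5  43.3] [0.8669 0.0857 0.115 ]
```

>>> {"fn": "apply_moves", "kwargs": {
  "xyz": [
    [0.17,-0.016,-0.03],
    [0.18,-0.016,0],
    [0.18,-0.016,0],
    [0.18,-0.016,0],
    [0.18,-0.017,0],
    [0.187,-0.017,0],
    [0,0,0],
    [0,0,0]
  ],
  "rot": [
    [0,0,0],
    [0,0,0],
    [0,0,0],
    [0,0,0],
    [0,0,0],
    [0,0,0],
    [0,0,0],
    [0,0,0]
  ],
  "hand": [-1,-1,-1,-1,-1,-1,-1,-1]
}}

```text
clock: 19.77
position: [0.5484, 0.2741, 0.3557]
ee_rot: [-0.0, 0.717, 0.697, -0.001]
contact_force: [0.2, 0.3, -0.5]
width: 0.0002
gripper_force: 0.0
```

```bash
python3 - <<'E'
from h import *
st=status.get_state(); w=get_image("wrist"); np.save("w10.npy",{"im":w,"st":st},allow_pickle=True)
print(st["clock"],st["position"])
for n,p in(("free edge",[(.46,.2195,.2547),(.64,.2195,.2547)]),("bottle",[(.68,.33,.17)])): print(n,proj(w,p,st).round(0).tolist())
W=w["pixels"]; g=cv2.cvtColor(W,cv2.COLOR_RGB2GRAY)
# hood edge profile along column of x=.53
for u in (290,340): print(u,[(r,int(g[r,u])) for r in range(150,420,10)])
save(w,"w10.png")
E
```

```text
19.775 [0.54842877 0.27414057 0.35574994]
free edge [[210.0, 299.0], [426.0, 294.0]]
bottle [[448.0, 149.0]]
290 [(150, 28), (160, 29), (170, 38), (180, 28), (190, 30), (200, 33), (210, 24), (220, 29), (230, 32), (240, 127), (250, 197), (260, 127), (270, 230), (280, 233), (290, 88), (300, 49), (310, 51), (320, 53), (330, 49), (340, 55), (350, 51), (360, 51), (370, 48), (380, 52), (390, 49), (400, 51), (410, 51)]
340 [(150, 28), (160, 24), (170, 25), (180, 39), (190, 34), (200, 34), (210, 32), (220, 28), (230, 33), (240, 127), (250, 195), (260, 122), (270, 230), (280, 230), (290, 88), (300, 52), (310, 54), (320, 54), (330, 52), (340, 55), (350, 52), (360, 49), (370, 50), (380, 50), (390, 54), (400, 49), (410, 48)]
```

>>> {"fn": "apply_moves", "kwargs": {
  "xyz": [
    [0,0,0.12],
    [0,0,0.17],
    [0,0,0.12],
    [0,0,0.05],
    [-0.04,0,0],
    [-0.04,0,0],
    [-0.04,0,0],
    [0,0,0]
  ],
  "rot": [
    [0,0,0],
    [0,0,0],
    [0,0,0],
    [0,0,0],
    [0,0,0],
    [0,0,0],
    [0,0,0],
    [0,0,0]
  ],
  "hand": [-1,-1,-1,-1,-1,-1,-1,-1]
}}

```text
clock: 20.82
position: [0.5481, 0.2376, 0.2202]
ee_rot: [0.0, 0.717, 0.697, 0.001]
contact_force: [0.4, 0.2, -0.4]
width: 0.0001
gripper_force: 0.0
```

```bash
python3 - <<'E'
from h import *
st=status.get_state(); print(st["position"],st["contact_force"])
prev=None
for th in np.arange(1.75,-.01,-.08):
    e=np.array([-np.cos(th),np.sin(th)]);n=np.array([np.sin(th),np.cos(th)])
    C=np.array([.147,.09])+.157*e+.042*n+[.011,0]
    if prev is not None: print(round(th,2),C.round(4),((C-prev)/.3*[1,-1]).round(3))
    prev=C
E
```

```text
[0.54805937 0.2375531  0.22019996] [ 0.36762518  0.19124947 -0.40586055]
1.67 [0.2153 0.2421] [-0.04  -0.017]
1.59 [0.203  0.2462] [-0.041 -0.014]
1.51 [0.1904 0.2493] [-0.042 -0.01 ]
1.43 [0.1776 0.2513] [-0.043 -0.007]
1.35 [0.1646 0.2524] [-0.043 -0.003]
1.27 [0.1516 0.2524] [-0.043 -0.   ]
1.19 [0.1386 0.2514] [-0.043  0.003]
1.11 [0.1258 0.2493] [-0.043  0.007]
1.03 [0.1132 0.2462] [-0.042  0.01 ]
0.95 [0.1008 0.2421] [-0.041  0.014]
0.87 [0.0889 0.2371] [-0.04   0.017]
0.79 [0.0773 0.2311] [-0.038  0.02 ]
0.71 [0.0663 0.2242] [-0.037  0.023]
0.63 [0.0559 0.2164] [-0.035  0.026]
0.55 [0.0461 0.2079] [-0.033  0.029]
0.47 [0.037  0.1985] [-0.03   0.031]
0.39 [0.0288 0.1885] [-0.028  0.033]
0.31 [0.0213 0.1779] [-0.025  0.035]
0.23 [0.0147 0.1667] [-0.022  0.037]
0.15 [0.009 0.155] [-0.019  0.039]
0.07 [0.0043 0.1429] [-0.016  0.04 ]
```

>>> {"fn": "apply_moves", "kwargs": {
  "xyz": [
    [-0.035,0,-0.035],
    [-0.038,0,-0.035],
    [-0.041,0,-0.014],
    [-0.042,0,-0.01],
    [-0.043,0,-0.007],
    [-0.043,0,-0.003],
    [-0.043,0,0],
    [0,0,0]
  ],
  "rot": [
    [0,0,0],
    [0,0,0],
    [0,0,0],
    [0,0,0],
    [0,0,0],
    [0,0,0],
    [0,0,0],
    [0,0,0]
  ],
  "hand": [-1,-1,-1,-1,-1,-1,-1,-1]
}}

```text
clock: 21.82
position: [0.5449, 0.151, 0.2497]
ee_rot: [0.0, 0.717, 0.697, -0.001]
contact_force: [0.3, 0.1, 0.1]
width: -0.0002
gripper_force: 0.0
```

>>> {"fn": "apply_moves", "kwargs": {
  "xyz": [
    [-0.043,0,0.003],
    [-0.043,0,0.007],
    [-0.042,0,0.01]
  ],
  "rot": [
    [0,0,0],
    [0,0,0],
    [0,0,0]
  ],
  "hand": [-1,-1,-1]
}}

```text
clock: 22.2
position: [0.5437, 0.1141, 0.2436]
ee_rot: [-0.001, 0.717, 0.697, -0.0]
contact_force: [-0.1, 3.6, 0.1]
width: -0.0001
gripper_force: 1.4
```

```bash
python3 - <<'E'
from h import *
st=status.get_state(); t=get_image("top"); s=get_image("scene"); w=get_image("wrist"); print(st["position"],st["contact_force"],st["clock"])
def free(th,x,n0=.042):
    e=np.array([-np.cos(th),np.sin(th)]);n=np.array([np.sin(th),np.cos(th)])
    return [x,*(np.array([.147,.09])+.175*e+n0*n)]
# hood outer-face colour test: count bluish-grey pixels inside projected face polygon for candidate angles
for nm,im in(("top",t),("scene",s)):
    P=im["pixels"].astype(int); print(nm)
    for th in(1.75,1.5,1.25,1.03):
        c=proj(im,[free(th,.467),free(th,.633)]).round(0); print(th,c.tolist(),[P[int(v)-2:int(v)+3,int(u)-2:int(u)+3].mean((0,1)).round(0).tolist() for u,v in c])
a=cv2.resize(t["pixels"][165:295,230:420],(400,274)); b=cv2.resize(s["pixels"][150:350,190:410],(300,274))
cv2.imwrite("pics/c11.png",np.hstack([a,b])[:,:,::-1])
E
```

```text
[0.5437029  0.11411098 0.24360395] [-0.09770515  3.61035762  0.07871019] 22.2
top
1.75 [[239.0, 248.0], [241.0, 180.0]] [[85.0, 104.0, 99.0], [205.0, 189.0, 167.0]]
1.5 [[256.0, 247.0], [258.0, 179.0]] [[27.0, 26.0, 27.0], [205.0, 190.0, 167.0]]
1.25 [[276.0, 247.0], [277.0, 178.0]] [[72.0, 77.0, 85.0], [204.0, 189.0, 166.0]]
1.03 [[292.0, 247.0], [293.0, 179.0]] [[58.0, 61.0, 67.0], [154.0, 142.0, 125.0]]
scene
1.75 [[395.0, 231.0], [330.0, 289.0]] [[12.0, 13.0, 14.0], [86.0, 90.0, 96.0]]
1.5 [[377.0, 213.0], [312.0, 269.0]] [[15.0, 15.0, 17.0], [151.0, 164.0, 162.0]]
1.25 [[359.0, 198.0], [294.0, 252.0]] [[18.0, 18.0, 19.0], [99.0, 105.0, 109.0]]
1.03 [[344.0, 190.0], [279.0, 241.0]] [[36.0, 36.0, 38.0], [90.0, 95.0, 100.0]]
```

The hood follows (3.6 N at the fingers). Carry on along the arc.

>>> {"fn": "apply_moves", "kwargs": {
  "xyz": [
    [-0.041,0.003,0.01],
    [-0.04,0.003,0.014],
    [-0.038,0.003,0.019],
    [-0.037,0.003,0.023],
    [-0.035,0.003,0.026],
    [-0.033,0.003,0.029],
    [-0.03,0.003,0.031]
  ],
  "rot": [
    [0,0,0],
    [0,0,0],
    [0,0,0],
    [0,0,0],
    [0,0,0],
    [0,0,0],
    [0,0,0]
  ],
  "hand": [-1,-1,-1,-1,-1,-1,-1]
}}

```text
clock: 23.22
position: [0.5482, 0.0373, 0.1981]
ee_rot: [0.0, 0.717, 0.697, -0.0]
contact_force: [-2.6, 1.0, 3.6]
width: -0.0003
gripper_force: 2.1
```

>>> {"fn": "apply_moves", "kwargs": {
  "xyz": [
    [-0.014,0,0.0165],
    [-0.014,0,0.0165],
    [-0.0125,0,0.0175],
    [-0.0125,0,0.0175],
    [-0.011,0,0.0185],
    [-0.011,0,0.0185],
    [-0.0095,0,0.0195],
    [-0.0095,0,0.0195]
  ],
  "rot": [
    [0,0,0],
    [0,0,0],
    [0,0,0],
    [0,0,0],
    [0,0,0],
    [0,0,0],
    [0,0,0],
    [0,0,0]
  ],
  "hand": [-1,-1,-1,-1,-1,-1,-1,-1]
}}

```text
clock: 24.22
position: [0.5477, 0.0095, 0.1553]
ee_rot: [0.001, 0.717, 0.697, -0.0]
contact_force: [-2.5, -0.8, 5.4]
width: -0.0002
gripper_force: 2.5
```

>>> {"fn": "apply_moves", "kwargs": {
  "xyz": [
    [-0.005,0,0.011],
    [-0.005,0,0.011],
    [-0.005,0,0.011],
    [-0.004,0,0.01],
    [-0.003,0,0.008],
    [-0.003,0,0.007],
    [-0.002,0,0.006],
    [0,0,0]
  ],
  "rot": [
    [0,0,0],
    [0,0,0],
    [0,0,0],
    [0,0,0],
    [0,0,0],
    [0,0,0],
    [0,0,0],
    [0,0,0]
  ],
  "hand": [-1,-1,-1,-1,-1,-1,-1,-1]
}}

```text
clock: 25.22
position: [0.5475, 0.0023, 0.1364]
ee_rot: [0.0, 0.717, 0.697, 0.0]
contact_force: [-2.0, 0.4, 6.8]
width: -0.0001
gripper_force: 2.9
```

>>> {"fn": "apply_moves", "kwargs": {
  "xyz": [
    [-0.001,0,0.005],
    [0,0,0.005],
    [0,0,0]
  ],
  "rot": [
    [0,0,0],
    [0,0,0],
    [0,0,0]
  ],
  "hand": [-1,-1,-1]
}}

```text
clock: 25.6
position: [0.5474, 0.0016, 0.1342]
ee_rot: [0.001, 0.717, 0.697, 0.0]
contact_force: [-3.6, -0.7, 10.1]
width: -0.0002
gripper_force: 5.0
```

>>> {"fn": "apply_moves", "kwargs": {
  "xyz": [
    [0,0,0.004],
    [0,0,0.003],
    [0,0,0]
  ],
  "rot": [
    [0,0,0],
    [0,0,0],
    [0,0,0]
  ],
  "hand": [-1,-1,-1]
}}

```text
clock: 25.98
position: [0.5475, 0.0012, 0.1329]
ee_rot: [0.001, 0.717, 0.697, 0.0]
contact_force: [-5.2, -0.7, 14.0]
width: -0.0
gripper_force: 7.1
```

>>> {"fn": "apply_moves", "kwargs": {
  "xyz": [
    [0,0,0.004],
    [0,0,0.003],
    [0,0,0]
  ],
  "rot": [
    [0,0,0],
    [0,0,0],
    [0,0,0]
  ],
  "hand": [-1,-1,-1]
}}

```text
clock: 26.35
position: [0.5474, 0.0008, 0.1312]
ee_rot: [0.001, 0.717, 0.697, -0.0]
contact_force: [-6.4, -2.7, 16.4]
width: -0.0
gripper_force: 8.3
```

>>> {"fn": "apply_moves", "kwargs": {
  "xyz": [
    [0,0,0.004],
    [0,0,0.002],
    [0,0,0]
  ],
  "rot": [
    [0,0,0],
    [0,0,0],
    [0,0,0]
  ],
  "hand": [-1,-1,-1]
}}

```text
clock: 26.72
position: [0.5475, 0.0005, 0.1301]
ee_rot: [0.002, 0.717, 0.698, -0.0]
contact_force: [-7.6, -2.5, 20.0]
width: 0.0003
gripper_force: 10.2
```

>>> {"fn": "apply_moves", "kwargs": {
  "xyz": [
    [0,0,0.003],
    [0,0,0.002],
    [0,0,0]
  ],
  "rot": [
    [0,0,0],
    [0,0,0],
    [0,0,0]
  ],
  "hand": [-1,-1,-1]
}}

```text
clock: 27.1
position: [0.5475, 0.0002, 0.1291]
ee_rot: [0.002, 0.717, 0.698, -0.0]
contact_force: [-8.7, -3.8, 23.2]
width: -0.0
gripper_force: 11.6
```

>>> {"fn": "apply_moves", "kwargs": {
  "xyz": [
    [0,0,0.003],
    [0,0,0.001],
    [0,0,0]
  ],
  "rot": [
    [0,0,0],
    [0,0,0],
    [0,0,0]
  ],
  "hand": [-1,-1,-1]
}}

```text
clock: 27.48
position: [0.5475, 0.0, 0.1283]
ee_rot: [0.002, 0.716, 0.698, -0.0]
contact_force: [-8.8, -4.5, 26.2]
width: -0.0002
gripper_force: 12.8
```

>>> {"fn": "apply_moves", "kwargs": {
  "xyz": [
    [0,0,0.003],
    [0,0,0.001],
    [0,0,0]
  ],
  "rot": [
    [0,0,0],
    [0,0,0],
    [0,0,0]
  ],
  "hand": [-1,-1,-1]
}}

```text
clock: 27.85
position: [0.5475, -0.0002, 0.1275]
ee_rot: [0.003, 0.716, 0.698, -0.001]
contact_force: [-8.9, -4.5, 27.5]
width: 0.0003
gripper_force: 14.0
```

>>> {"fn": "apply_moves", "kwargs": {
  "xyz": [
    [0,0,0.003],
    [0,0,0.002],
    [0,0,0]
  ],
  "rot": [
    [0,0,0],
    [0,0,0],
    [0,0,0]
  ],
  "hand": [-1,-1,-1]
}}

```text
clock: 28.22
position: [0.5476, -0.0002, 0.1274]
ee_rot: [0.003, 0.716, 0.698, -0.0]
contact_force: [-11.7, -3.8, 36.0]
width: -0.0001
gripper_force: 17.9
```

>>> {"fn": "apply_moves", "kwargs": {
  "xyz": [
    [0,0,0.002],
    [0,0,0.002],
    [0,0,0]
  ],
  "rot": [
    [0,0,0],
    [0,0,0],
    [0,0,0]
  ],
  "hand": [-1,-1,-1]
}}

```text
clock: 28.6
position: [0.5476, -0.0002, 0.1273]
ee_rot: [0.003, 0.716, 0.698, -0.0]
contact_force: [-14.5, -4.9, 42.2]
width: -0.0001
gripper_force: 21.1
```

The travel has hit a stop, so I ease off slowly and watch whether the hood follows.

>>> {"fn": "apply_moves", "kwargs": {
  "xyz": [
    [0,0,-0.01],
    [0,0,-0.008],
    [0,0,-0.006],
    [0,0,-0.004],
    [0,0,0]
  ],
  "rot": [
    [0,0,0],
    [0,0,0],
    [0,0,0],
    [0,0,0],
    [0,0,0]
  ],
  "hand": [-1,-1,-1,-1,-1]
}}

```text
clock: 29.22
position: [0.5475, 0.0006, 0.1306]
ee_rot: [0.001, 0.717, 0.697, -0.0]
contact_force: [-5.5, -2.7, 13.0]
width: 0.0002
gripper_force: 6.7
```

>>> {"fn": "apply_moves", "kwargs": {
  "xyz": [
    [0,0,-0.006],
    [0,0,-0.006],
    [0,0,0]
  ],
  "rot": [
    [0,0,0],
    [0,0,0],
    [0,0,0]
  ],
  "hand": [-1,-1,-1]
}}

```text
clock: 29.6
position: [0.5476, 0.002, 0.1322]
ee_rot: [0.0, 0.717, 0.697, 0.0]
contact_force: [0.8, -0.7, 0.7]
width: -0.0004
gripper_force: 0.0
```

Contact ended at 0.132, where 14 N had been needed on the way down, so the catch appears to hold. I clear away and look.

>>> {"fn": "apply_moves", "kwargs": {
  "xyz": [
    [0,0,-0.05],
    [0,0,-0.15],
    [0,0,-0.2],
    [0.2,0,-0.2],
    [0.2,0,0],
    [0.2,0,0],
    [0.2,0,0],
    [0,0,0]
  ],
  "rot": [
    [0,0,0],
    [0,0,0],
    [0,0,0],
    [0,0,0],
    [0,0,0],
    [0,0,0],
    [0,0,0],
    [0,0,0]
  ],
  "hand": [-1,-1,-1,-1,-1,-1,-1,-1]
}}

```text
clock: 30.6
position: [0.5532, 0.2303, 0.2973]
ee_rot: [-0.001, 0.715, 0.699, 0.001]
contact_force: [-0.5, -0.7, 0.4]
width: 0.0002
gripper_force: 0.0
```

```bash
python3 - <<'E'
from h import *
print(status.get_state()["clock"],status.get_state()["position"])
t=get_image("top"); s=get_image("scene")
a=cv2.resize(t["pixels"][165:295,230:490],(480,240),interpolation=cv2.INTER_CUBIC); b=cv2.resize(s["pixels"][120:350,140:400],(320,283),interpolation=cv2.INTER_CUBIC)
c=np.zeros((283,800,3),np.uint8); c[:240,:480]=a; c[:,480:]=b; cv2.imwrite("pics/end.png",c[:,:,::-1])
sc=lambda p:((p-[140,120])*320/260+[480,0]).round(0).tolist()
for th in(0,.1,.2):
    e=np.array([-np.cos(th),np.sin(th)]);n=np.array([np.sin(th),np.cos(th)]); q=np.array([.147,.09])+.175*e+.042*n
    print(th,sc(proj(s,[(.463,*q),(.633,*q)])))
E
```

```text
30.6 [0.55316778 0.23027099 0.29728282]
0 [[681.0, 93.0], [608.0, 149.0]]
0.1 [[682.0, 89.0], [609.0, 145.0]]
0.2 [[685.0, 85.0], [610.0, 142.0]]
```

View pics/end.png

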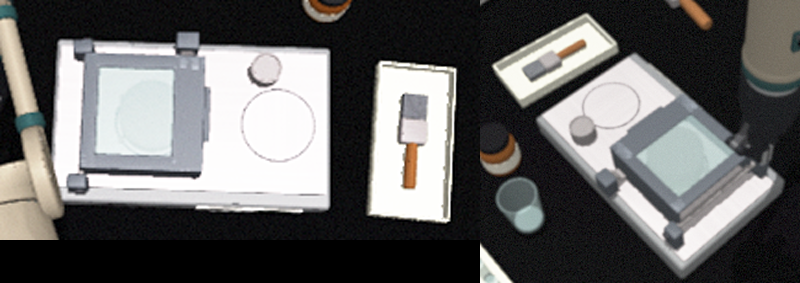

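The picture shows the hood shut with its corners where angle 0 puts them, the tin seen under the window at about (140,125), the brush flat in the tray at (411,140), and the small tin unmoved at (265,68).

```bash
python3 -c "
from rig import job;print(job.sign_off())"
```

```text
the job is handed in; nothing more can be done
None
```

I handed the job in at about 31 s. The brush lies flat in the tray, and the large tin stands on the measuring ring against both pins. The hood is shut, and the catch held it after I let go.

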